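# Close the cap catcher half-way and hold

### The arm

A 6-joint arm with a two-finger parallel gripper is mounted at the origin on the work surface. World frame = base frame: x ahead of the robot, y to its left, z up, the work surface at z = 0. Lengths are in mm, angles in rad, forces in N, time in s.
With the tool pointing down it reaches from about 350 to 800 mm from the base axis. Payload 7.3 kg.
Tool frame: the origin (TCP) lies midway between the tips of the shut fingers; the grasp point (between the pads) lies 19 mm behind it; x points along the fingers, y is the direction in which the jaws open and shut, and the axes are right-handed (so a half turn about x gives the same grasp; the last joint's range is limited). The gripper opens to 85 mm and grips with 20 to 120 N. Pads are 22 mm wide; open, the fingers measure 114 mm over their backs; the gripper's body (76 mm by 85 mm) begins 54 mm behind the grasp point. The pads swing forward as they close: fully open they stand 13 mm farther back than shut.
Start: joints at [-1.279, 0.342, 1.524, -0, 1.275, -0.146], TCP at [222.596, -475.495, 231.322] pointing down, gripper open.
Joint ranges: [-2.53, 2.53], [-0.77, 2.02], [0.04, 2.7], [-1, 4.14], [0.28, 2.66], [-3.11, 3.11]. Speed limits (rad/s): [2.57, 2.57, 3.14, 3.14, 3.14, 3.14].

### API

Orientations are given as a unit quaternion [x, y, z, w].
In Python, from station import observe, get_image, order, find_in, trace, place_of gives the robot as it stands.
- The arm moves only by the tool step_arm, never from a script. Its argument "plan" is a list of rows, each a list of 5 numbers: the shift along the tool's x, y, z in units of 0.5 m (1.0 is 0.5 m), then the turn about the tool's x in units of pi rad (1.0 is pi rad), then the opening, from 0 (shut) to 1 (fully open). In form: [[tx, ty, tz, turn, claw], ...]. A call has 1 to 20 rows; each row is the pose to reach, as a shift and turn from the pose commanded when the call began, along the tool's axes at that moment, turning the shorter way round; what a row does not reach only later rows make up. A row lasts 1/10 s, in which the tool goes at most 50 mm and 8.59 degrees, less where a joint would pass 70% of its speed; a pose out of reach is approached as far as the arm can. A call with a number of a shift or a turn outside -1 to 1 is refused whole. A call with a gripper value outside its range is refused whole. The fingers move at their own pace and stop on an object; the grip force is fixed at half the most. Time passes only in rows, so rows that repeat a pose let the fingers close. It gives the time, the measured TCP pose, the force and the opening at its end, in the units of the state.
- observe(): the state, without advancing time (a new reading comes with each control period).
- get_image(name): name is "scene" or "top" or "wrist"; returns a dict with "frame" (384x512x3 uint8, red, green, blue), "depth" (384x512 float32, mm along the optical axis (not along the pixel's ray), 0 where there is no reading), "fx", "fy", "cx", "cy" (pixels), "cam_to_world" (4x4, takes a point from camera to world coordinates); the wrist camera has in their place "mount" (4x4, takes a point from camera to tool coordinates, whose origin is the TCP and whose axes are the tool frame's). Camera axes: x right, y up, looking along -z (the intrinsics and any distortion apply to the point x, -y, -z); pixel columns grow to the right and rows downward; lengths in mm; the calibration is good to about 2 mm. A picture is of the moment at which its call begins: read the wrist's pose just before it.
- order.sign_off(): hands the job in, once; it reports no verdict.
Trained networks look in the newest picture that a camera, given by its name, has taken for a name from the list of things; names that differ only in an ending like _2 or _b are one class to them, and where a whole thing is asked for, a point or a joint stands for the part that bears it (a point fixed in the world has none). Each returns a list of dicts, best first, with "conf" (0 to 1); they miss things now and then, are a little off and sometimes report something else, mostly with a low value. They report only what shows in the picture. A call takes as long as a camera call. They do not tell look-alikes from the thing itself.
- find_in(camera, name): "extent" ([centre column, centre row, width, height] as shares, 0 to 1, of the picture: columns of its width, rows of its height, round what is visible of it).
- trace(camera, name): "mask" (384x512 bool, what is visible of it) and "extent" ([centre column, centre row, width, height] as shares, 0 to 1, of the picture: columns of its width, rows of its height, round what is visible of it).
- place_of(camera, name): "xy" ([column, row] as shares, 0 to 1, of the picture: columns of its width, rows of its height: a listed point, or the origin of a listed thing).
The state is a dict: "clock": time; "qpos": joint angles; "joint_vel": joint speeds; "tau": joint torques, N m; "position": TCP position; "eef_rot": TCP orientation; "contact_force": force on the tool from outside, world axes, zero at the start; "moment": the same for the moment, N m; "grip_width": finger opening in mm.
Only numpy, scipy, OpenCV 4.12 (cv2) and the standard library are available. Lean on these libraries where they do the work, as an engineer would, in place of code of your own. Each camera call takes 0.05 s, during which the arm holds its last target. There are 200 camera calls.

### The job

Slide the cap cup all the way down into the tube of the steel crown-cap catcher. Then set the bayonet hood over it, both lugs down through the notches of the rim, and turn the hood clockwise (seen from above) half-way to its lock, 45 degrees, without lifting the locking pawl; finish there still gripping the hood, level and down in the rim, so that I can check the fit before it is locked. Do not disturb the glassware and the milk bottle.

Things in the scene. Friction and masses are not known exactly. Their poses are not given: they have to be found in the camera images.
- catcher: steel crown-cap catcher, fixed: upright round tube, outer diameter 110, height 92, on a round foot of diameter 150. Origin at the centre of the foot's underside, z up the tube's axis, x through the two notches. Bore of diameter 67 from its shelf (height 80, with a black gasket) down to its floor (height 10). Two-lug bayonet rim on top
- rim (a point): centre of the catcher's top, height 92; axes as the catcher. The rim is a flat ledge 4 thick (heights 88 to 92) around an opening of radius 39.5, with two notches 21 wide for the hood's lugs on its +x and -x axis; beneath it a channel (heights 80 to 88, out to radius 49) in which the lugs turn, clockwise only seen from above
- notch (a point): the notch on the +x side of the rim, 45 from the axis, at the height of the top (92); the other is opposite
- pawl (a joint): sprung locking pawl in the rim's channel, 66 to 80 degrees clockwise of +x (a small tab shows on the ledge). 0 = down, at rest; it grows (rad) as a lug pushes it up. With the hood turned about 65 degrees a lug begins to lift it, at about 90 degrees it clicks behind the lug
- cup_mid (a point): aluminium cap cup, loose, upright: canister of diameter 64, height 68, chamfered foot, with a central round lifting post of diameter 14 rising to 120 above the underside. About 0.18 kg. Point on its axis, 60 above the underside; z up. Fully home its underside is on the bore's floor and the post stands 38 above the catcher's top
- hood_mid (a point): steel bayonet hood, loose, open side down: flange of diameter 74, 6 thick, two lugs on +x and -x (14 wide, 5 high at the bottom, out to radius 46; either fits either notch), hollow crown 56 (x) by 40 (y) rising to 60 above the underside (56 free inside). About 0.16 kg. Point on its axis, 30 above the underside; z up. Seated, its underside is on the shelf (height 80)
- jar: empty amber glass jar, bystander: diameter 80, height 110; origin at the centre of its underside
- pot_a: clear glass yogurt pot, bystander: diameter 72, height 85; origin at the centre of its underside
- pot_b: second clear glass yogurt pot, like the first
- milk: white plastic milk bottle, closed, bystander: diameter 80, height 220; origin at the centre of its underside
Mind the look-alikes: they are no part of the job. What is shaped like the part that bears hood_mid but purple is not meant.

How it is judged (in metres and radians):
On the way, in this order (a step that is already met when the one before it is completed fails the run):
1. the cap cup is fully home in the catcher's tube (horizontal distance between cup_mid and catcher below 0.006 m and z of cup_mid in the frame of catcher below 0.074 m and angle between cup_mid's own z axis and vertical below 0.1 rad), for 0.2 s.
2. the hood is down in the rim, lugs through the notches, not yet turned (horizontal distance between hood_mid and catcher below 0.006 m and z of hood_mid in the frame of catcher below 0.114 m and angle between the x axis of hood_mid and the x axis of catcher, either way round below 0.2 rad), for 0.1 s.
At the end, for the whole second after the job is handed in: the cup is home in the tube (within 4 mm of the bore's floor), the hood is down in the rim (underside within 4 mm of the shelf, level within 0.1 rad), turned 45 degrees clockwise from the notches (33 to 57 degrees), the pawl down, and the fingers still grip the hood (over 2 N), at rest (horizontal distance between each of cup_mid, hood_mid and catcher below 0.006 m and z of cup_mid in the frame of catcher below 0.074 m and z of hood_mid in the frame of catcher below 0.114 m and angle between hood_mid's own z axis and vertical below 0.1 rad and angle between the x axis of hood_mid and the x axis of catcher, either way round between 0.576 and 0.995 rad and value of joint pawl below 0.1 rad and contact force between the fingers and hood above 2 N and linear speed of hood below 0.02 m/s); the arm keeps its last pose, push and grip.
It fails at once if the locking pawl was lifted: the hood was turned towards the click (value of joint pawl above 0.2 rad).
It fails at once if a bystander was pushed away or knocked over (distance of any of jar, pot_a, pot_b, milk from where it was at the start of the episode above 0.03 m or angle between any of jar, pot_a, pot_b, milk's own z axis and vertical above 0.4 rad).
It also fails if it takes over 64 s, if anything falls off the work surface, if the arm or the gripper's body presses on something with over 40 N, if the wrist force passes 120 N, or if a joint passes its speed limit or range.

## Working session

There is one attempt and no reset: what is moved stays moved. The work goes in short steps, Python scripts to look and compute and a tool call to move; the robot and the scene stay as the last step left them, time stands still between calls to the robot, and variables do not carry over. Pictures are saved under pics/ and viewed, about 8 in all and at most 12, crops included, and the job is handed in when it is done.

Besides the shell and the picture viewer there is one more tool, called after "Request:" as a command line: name --pt "numbers of a row" for each row, then --argument value for the rest. step_arm: Moves the arm, as the interface text tells. Shifts and turns lie within -1 to 1; 1 stands for 0.5 m of shift or pi rad of turn. Its arguments: {"type":"object","properties":{"plan":{"type":"array"}},"required":["plan"]}

```bash
mkdir -p pics; ls; cat > h.py <<'E'
import numpy as np, cv2
from station import observe, get_image, order, find_in, trace, place_of
from scipy.spatial.transform import Rotation as R
def T_tool(s):
    T=np.eye(4);T[:3,:3]=R.from_quat(s["eef_rot"]).as_matrix();T[:3,3]=s["position"];return T
def shot(name):
    s=observe();im=get_image(name)
    im["C"]=im["cam_to_world"] if name!="wrist" else T_tool(s)@np.array(im["mount"])
    im["C"]=np.array(im["C"]);return im
def unproj(im,c,r,d):
    p=np.array([(c-im["cx"])/im["fx"]*d,-(r-im["cy"])/im["fy"]*d,-d*np.ones_like(d),np.ones_like(d)])
    return (im["C"]@p)[:3]
def ray_z(im,c,r,z):
    o=im["C"][:3,3];v=unproj(im,c,r,1.0)-o
    return o+v*(z-o[2])/v[2]
def cloud(im):
    c,r=np.meshgrid(np.arange(512),np.arange(384))
    return np.moveaxis(unproj(im,c.astype(float),r.astype(float),im["depth"].astype(float)),0,-1)
def save(n,im):cv2.imwrite("pics/"+n+".png",im["frame"][:,:,::-1])
E
python3 - <<'E'
from h import *
s=observe();print({k:np.round(v,3).tolist() for k,v in s.items()})
for cam in("top","scene"):
    im=shot(cam);save(cam+"0",im);print(cam,[k for k in im],np.round(im["C"],3).tolist())
    for n in("catcher","cup_mid","hood_mid","jar","pot_a","milk"):
        for d in trace(cam,n)[:3]:
            P=cloud(im)[d["mask"]&(im["depth"]>0)]
            print(n,round(d["conf"],2),np.round(np.array(d["extent"])*[512,384,512,384]),np.round(np.percentile(P,[2,50,98],axis=0)).tolist() if len(P) else None)
    for n in("rim","notch","cup_mid","hood_mid"):
        print(n,[(round(d["conf"],2),np.round(np.array(d["xy"])*[512,384],1).tolist()) for d in place_of(cam,n)[:3]])
E
cd pics; python3 -c "
import cv2,numpy as np
cv2.imwrite('both.png',cv2.resize(np.vstack([cv2.imread('top0.png'),cv2.imread('scene0.png')]),None,fx=.78,fy=.78)) "
```

```text
pics
{'clock': 0.0, 'qpos': [-1.279, 0.343, 1.525, 0.0, 1.275, -0.146], 'joint_vel': [0.0, -0.002, -0.0, -0.002, -0.0, 0.0], 'tau': [-0.0, -43.368, -24.601, -0.0, 0.008, -0.0], 'position': [222.48, -475.092, 230.628], 'eef_rot': [-0.69, -0.154, 0.69, -0.153], 'contact_force': [-0.892, 0.58, -0.005], 'moment': [0.015, 0.058, -0.006], 'grip_width': 85.638}
top ['frame', 'depth', 'fx', 'fy', 'cx', 'cy', 'cam_to_world', 'C'] [[-0.01, 0.983, -0.182, 358.625], [-1.0, -0.014, -0.021, 17.25], [-0.024, 0.182, 0.983, 1285.538], [0.0, 0.0, 0.0, 1.0]]Traceback (most recent call last):
  File "<stdin>", line 7, in <module>
  File "h.py", line 18, in cloud
    return np.moveaxis(unproj(im,c.astype(float),r.astype(float),im["depth"].astype(float)),0,-1)
                       ~~~~~~^^^^^^^^^^^^^^^^^^^^^^^^^^^^^^^^^^^^^^^^^^^^^^^^^^^^^^^^^^^^^^
  File "h.py", line 12, in unproj
    return (im["C"]@p)[:3]
            ~~~~~~~^~
ValueError: matmul: Input operand 1 has a mismatch in its core dimension 0, with gufunc signature (n?,k),(k,m?)->(n?,m?) (size 384 is different from 4)
[ WARN:0@0.030] global loadsave.cpp:275 findDecoder imread_('scene0.png'): can't open/read file: check file path/integrity
Traceback (most recent call last):
ValueError: all the input arrays must have same number of dimensions, but the array at index 0 has 3 dimension(s) and the array at index 1 has 2 dimension(s)
```

```bash
sed -i 's/return (im\["C"\]@p)\[:3\]/return np.tensordot(im["C"],p,1)[:3]/' h.py
python3 - <<'E'
from h import *
for cam in("top","scene"):
    im=shot(cam);save(cam+"0",im)
    if cam=="scene":print(np.round(im["C"],3).tolist())
    for n in("catcher","cup_mid","hood_mid","jar","pot_a","milk"):
        for d in trace(cam,n)[:3]:
            P=cloud(im)[d["mask"]&(im["depth"]>0)]
            print(n,round(d["conf"],2),np.round(np.array(d["extent"])*[512,384,512,384]),np.round(np.percentile(P,[2,50,98],axis=0)).tolist() if len(P) else None)
    for n in("rim","notch","cup_mid","hood_mid"):
        print(n,[(round(d["conf"],2),np.round(np.array(d["xy"])*[512,384],1).tolist()) for d in place_of(cam,n)[:3]])
E
cd pics; python3 -c "
import cv2,numpy as np
cv2.imwrite('both.png',cv2.resize(np.vstack([cv2.imread('top0.png'),cv2.imread('scene0.png')]),None,fx=.78,fy=.78)) "
```

```text
catcher 0.94 [269. 184.  49.  54.] [[533.0, -59.0, 2.0], [594.0, 7.0, 30.0], [651.0, 72.0, 97.0]]
cup_mid 0.97 [352. 239.  25.  26.] [[404.0, -242.0, 1.0], [432.0, -208.0, 58.0], [464.0, -181.0, 120.0]]
hood_mid 0.92 [175. 229.  28.  31.] [[441.0, 228.0, 2.0], [472.0, 255.0, 58.0], [507.0, 293.0, 65.0]]
hood_mid 0.83 [124. 235.  28.  28.] [[427.0, 371.0, 1.0], [458.0, 395.0, 56.0], [493.0, 431.0, 65.0]]
hood_mid 0.76 [161. 270.  35.  25.] [[327.0, 261.0, 2.0], [358.0, 292.0, 57.0], [393.0, 326.0, 66.0]]
jar 0.69 [162. 132.  37.  33.] [[693.0, 257.0, 3.0], [741.0, 300.0, 65.0], [766.0, 329.0, 113.0]]
pot_a 0.83 [404. 151.  37.  27.] [[635.0, -391.0, 0.0], [674.0, -367.0, 48.0], [701.0, -326.0, 88.0]]
pot_a 0.57 [356. 127.  29.  32.] [[703.0, -265.0, 2.0], [746.0, -239.0, 47.0], [769.0, -201.0, 89.0]]
milk 0.78 [ 89. 185.  59.  31.] [[543.0, 440.0, 1.0], [574.0, 463.0, 143.0], [639.0, 530.0, 223.0]]
rim [(0.82, [271.1, 177.0])]
notch [(0.66, [272.7, 161.9]), (0.29, [268.7, 178.1])]
cup_mid []
hood_mid [(0.87, [210.3, 256.2]), (0.8, [175.7, 227.9]), (0.7, [122.2, 235.4])]
[[-0.081, -0.7
[... 492 characters left out ...]
[398.0, 330.0, 64.0]]
hood_mid 0.73 [328. 185.  22.  30.] [[399.0, 230.0, -1.0], [492.0, 260.0, 33.0], [515.0, 295.0, 63.0]]
jar 0.95 [347. 242.  33.  46.] [[695.0, 258.0, 4.0], [740.0, 294.0, 75.0], [769.0, 329.0, 112.0]]
pot_a 0.84 [123. 217.  25.  33.] [[636.0, -390.0, 5.0], [674.0, -357.0, 58.0], [703.0, -326.0, 87.0]]
pot_a 0.6 [156. 238.  29.  39.] [[705.0, -266.0, 3.0], [741.0, -235.0, 57.0], [771.0, -201.0, 87.0]]
milk 0.87 [408. 197.  40.  63.] [[571.0, 441.0, 9.0], [608.0, 470.0, 120.0], [624.0, 509.0, 222.0]]
rim [(0.94, [243.7, 193.9])]
notch [(0.68, [240.2, 204.8])]
cup_mid [(0.98, [188.5, 162.3])]
hood_mid [(0.94, [329.9, 186.1]), (0.93, [298.0, 169.4]), (0.86, [337.5, 161.6])]
```

View pics/both.png

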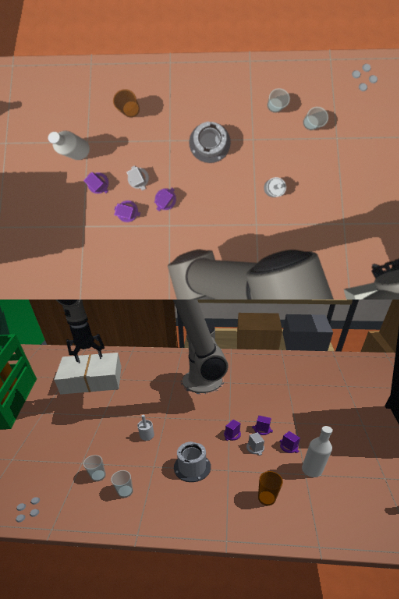

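```bash
cat >> h.py <<'E'
def go(x,y,z,psi=None):
    """row numbers for tcp target; psi=desired angle of tool y in world (mod pi), deg"""
    s=observe();T=T_tool(s);sh=T[:3,:3].T@(np.array([x,y,z])-T[:3,3])/500
    cur=np.degrees(np.arctan2(T[1,1],T[0,1]));t=0
    if psi is not None:t=-((psi-cur+90)%180-90)   # tool x is down
    print("row",np.round(sh,4).tolist(),"turn",round(t/180,4),"| psi now",round(cur,2),"pos",np.round(s["position"],1),"q",np.round(s["qpos"],2),"toolx",np.round(T[:3,0],4))
E
python3 - <<'E'
from h import *
go(593,7,330,90);go(432,-210,330,90)
im=shot("wrist");print(np.round(im["mount"],3).tolist(),im["fx"],im["cx"],im["cy"])
E
```

```text
row [-0.1974, -0.5599, -1.0801] turn 0.1394 | psi now -64.92 pos [ 222.6 -475.5  231.3] q [-1.28  0.34  1.52  0.    1.28 -0.15] toolx [ 0.e+00 -1.e-04 -1.e+00]
row [-0.1974, -0.3034, -0.6044] turn 0.1394 | psi now -64.92 pos [ 222.6 -475.5  231.3] q [-1.28  0.34  1.52  0.    1.28 -0.15] toolx [ 0.e+00 -1.e-04 -1.e+00]
[[-0.0, 0.303, -0.953, -142.719], [1.0, 0.001, 0.0, 0.98], [0.001, -0.953, -0.303, -77.732], [0.0, 0.0, 0.0, 1.0]] 294.6369966619138 253.760837451032 189.88881584822758
```

Request:
step_arm --pt "-0.04 -0.3034 -0.6044 0.1394 1" --pt "-0.04 -0.3034 -0.6044 0.1394 1" --pt "-0.04 -0.3034 -0.6044 0.1394 1" --pt "-0.04 -0.3034 -0.6044 0.1394 1" --pt "-0.04 -0.3034 -0.6044 0.1394 1" --pt "-0.04 -0.3034 -0.6044 0.1394 1" --pt "-0.04 -0.3034 -0.6044 0.1394 1" --pt "-0.04 -0.3034 -0.6044 0.1394 1" --pt "-0.04 -0.3034 -0.6044 0.1394 1" --pt "-0.04 -0.3034 -0.6044 0.1394 1" --pt "-0.04 -0.3034 -0.6044 0.1394 1" --pt "-0.04 -0.3034 -0.6044 0.1394 1"

```text
clock: 2.45
position: [431.3, -211.1, 251.2]
eef_rot: [-0.707, 0.001, 0.707, 0.001]
contact_force: [0.0, 0.3, -0.0]
grip_width: 85.2
```

```bash
python3 - <<'E'
from h import *
im=shot("wrist");save("cup",im);np.savez("cup.npz",**im)
P=cloud(im);ok=im["depth"]>0
m=ok&(P[...,2]>75)&(P[...,2]<125)&(np.hypot(P[...,0]-432,P[...,1]+210)<60);Q=P[m];print("post",len(Q),np.round(np.percentile(Q,[2,50,98],axis=0),1))
t=Q[Q[:,2]>114];print("top",len(t),t.mean(0),t.min(0),t.max(0))
m=ok&(P[...,2]>62)&(P[...,2]<72)&(np.hypot(P[...,0]-432,P[...,1]+210)<60)
u=P[m];c,r=cv2.minEnclosingCircle(u[:,:2].astype(np.float32));print("canister top",c,r,np.median(u[:,2]))
print([(d["conf"],ray_z(im,d["xy"][0]*512,d["xy"][1]*384,60)) for d in place_of("wrist","cup_mid")])
go(593,7,240,90)
E
```

```text
post 273 [[ 430.6 -218.9   76.8]
 [ 439.8 -213.1  119.2]
 [ 443.2 -206.3  121.2]]
top 168 [ 436.98621857 -212.85655631  119.64340575] [ 429.96178928 -218.9117108   114.41383535] [ 443.28543765 -206.34056944  121.85177312]
canister top (436.21923828125, -212.77601623535156) 32.38869094848633 67.66863174283918
[(0.7, array([ 435.7303133 , -215.55709889,   60.        ]))]
row [0.0225, -0.4363, -0.3221] turn -0.0006 | psi now -90.11 pos [ 431.5 -210.8  251.3] q [-0.61  0.24  1.61 -0.    1.29  0.96] toolx [-0.e+00 -1.e-04 -1.e+00]
```

View pics/cup.png

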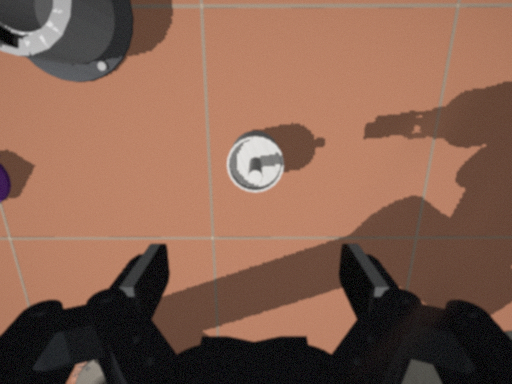

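The wrist picture shows the cup at about (256,164) with its post, clear of the fingers; the catcher is at the upper left. Next I look at the catcher.

Request:
step_arm --pt "0.03 -0.4363 -0.3 0 1" --pt "0.03 -0.4363 -0.3 0 1" --pt "0.03 -0.4363 -0.3 0 1" --pt "0.03 -0.4363 -0.3 0 1" --pt "0.03 -0.4363 -0.3 0 1" --pt "0.03 -0.4363 -0.3 0 1" --pt "0.03 -0.4363 -0.3 0 1" --pt "0.03 -0.4363 -0.3 0 1" --pt "0.03 -0.4363 -0.3 0 1" --pt "0.03 -0.4363 -0.3 0 1"

```text
clock: 3.55
position: [581.6, 6.7, 236.7]
eef_rot: [0.707, -0.001, -0.707, -0.001]
contact_force: [0.0, -0.1, 0.1]
grip_width: 85.4
```

```bash
python3 - <<'E'
from h import *
im=shot("wrist");save("cat",im);np.savez("cat.npz",**im)
P=cloud(im);ok=im["depth"]>0
rad=np.hypot(P[...,0]-593,P[...,1]-7)
m=ok&(P[...,2]>88)&(P[...,2]<96)&(rad<70);u=P[m]
c,r=cv2.minEnclosingCircle(u[:,:2].astype(np.float32));print("rim outer",c,r,np.median(u[:,2]))
for n in("rim","notch"):
  print(n,[(d["conf"],np.array(d["xy"])*[512,384],ray_z(im,d["xy"][0]*512,d["xy"][1]*384,92)) for d in place_of("wrist",n)])
# rectified top-down view at z=92, 0.25 mm/px
c=np.array(c);N=520;g=(np.arange(N)-N/2)*.25
X,Y=np.meshgrid(c[0]+g,c[1]-g) # col +x, row -y
W=np.stack([X,Y,np.full_like(X,92),np.ones_like(X)],-1)@np.linalg.inv(im["C"]).T
mx=im["cx"]+im["fx"]*W[...,0]/-W[...,2];my=im["cy"]-im["fy"]*W[...,1]/-W[...,2]
rec=cv2.remap(im["frame"],mx.astype(np.float32),my.astype(np.float32),cv2.INTER_CUBIC)
cv2.imwrite("pics/cat_rec.png",np.hstack([rec[:,:,::-1],cv2.resize(im["frame"][:,:,::-1],(280,210)).repeat(1,0) if 0 else np.vstack([cv2.resize(im["frame"][:,:,::-1],(280,210)),np.zeros((310,280,3),np.uint8)])]))
np.save("c0.npy",c)
E
```

```text
rim outer (602.521728515625, 5.43303918838501) 55.671627044677734 91.95194851274744
rim [(0.8, array([256.9216, 155.9808]), array([603.62329955,   2.69083857,  92.        ]))]
notch [(0.56, array([263.8848, 110.2848]), array([647.20018167,  -3.86951548,  92.        ]))]
```

View pics/cat_rec.png

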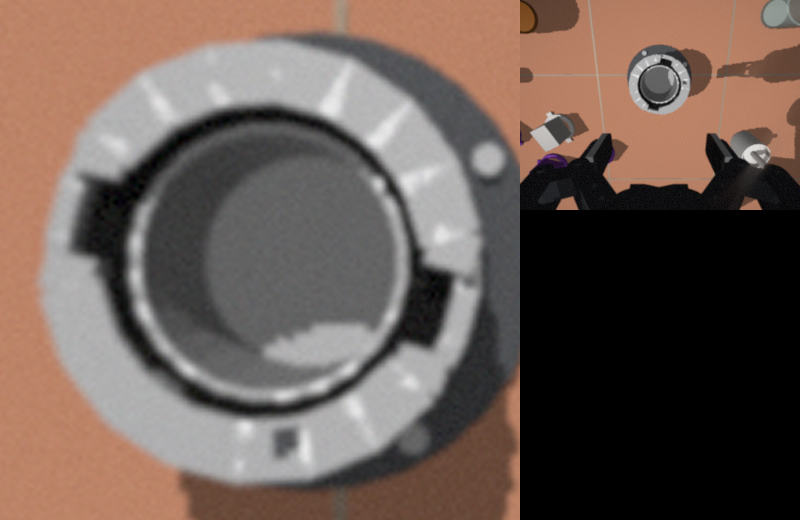

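The rectified view (0.25 mm/px) shows the rim centred near (262,262), notches at (432,308) and (100,217), and the pawl tab at (286,442). So +x is the right-hand notch, at about -15°. I'll refine these with fits.

```bash
cat >> h.py <<'E'
from scipy.optimize import least_squares
def circ(p,r,x0):
    f=lambda q:np.hypot(p[:,0]-q[0],p[:,1]-q[1])-r
    s=least_squares(f,x0,loss="soft_l1",f_scale=1);return s.x,np.std(f(s.x))
def rectify(im,c,z,h=65,px=.25):
    N=int(2*h/px);g=(np.arange(N)-N/2+.5)*px
    X,Y=np.meshgrid(c[0]+g,c[1]-g)
    W=np.stack([X,Y,np.full_like(X,z),np.ones_like(X)],-1)@np.linalg.inv(im["C"]).T
    mx=im["cx"]-im["fx"]*W[...,0]/W[...,2];my=im["cy"]+im["fy"]*W[...,1]/W[...,2]
    return [cv2.remap(im[k],mx.astype(np.float32),my.astype(np.float32),i) for k,i in(("frame",cv2.INTER_CUBIC),("depth",cv2.INTER_NEAREST))]+[X,Y]
def zmap(im,c,z,h=65):
    """mask of pixels whose depth puts them at height z, on the plane z"""
    f,d,X,Y=rectify(im,c,z,h)
    V=np.stack([X,Y,np.full_like(X,z)],-1)-im["C"][:3,3];n=-im["C"][:3,2]
    dz=(d/(V@n)-1)*V[...,2]   # height offset from plane along the ray
    return (np.abs(dz)<5)&(d>0),f,X,Y
def edge(mask,X,Y,c,r,tol):
    e=cv2.morphologyEx(mask.astype(np.uint8),cv2.MORPH_GRADIENT,np.ones((3,3)))>0
    p=np.stack([X[e],Y[e]],-1);d=np.hypot(*(p-c).T);return p[abs(d-r)<tol]
E
python3 - <<'E'
from h import *
im=dict(np.load("cat.npz"));m,f,X,Y=zmap(im,(602.8,5),92)
po=edge(m,X,Y,(602.8,5),55,3);pi=edge(m,X,Y,(602.8,5),39.5,2.5)
print("outer",circ(po,55,[602,5]),"inner",circ(pi,39.5,[602,5]))
c=circ(po,55,[602,5])[0]
rr=np.hypot(X-c[0],Y-c[1]);a=np.degrees(np.arctan2(Y-c[1],X-c[0]))
g=f.mean(2)
for lo,hi in((-40,10),(140,190)):
    aa=np.where(a<-90,a+360,a) if lo>90 else a
    for lab,dk in(("depth",~m),("grey",g<80)):
        w=dk&(rr>42.5)&(rr<48)&(aa>lo)&(aa<hi);print(lab,"notch",aa[w].mean(),np.percentile(aa[w],[3,97]),w.sum())
im=dict(np.load("cup.npz"));c0=(436.3,-212.8);m,f,X,Y=zmap(im,c0,68,50)
print("cup",circ(edge(m,X,Y,c0,32,3),32,c0))
m,f,X,Y=zmap(im,c0,120,30);p=np.stack([X[m],Y[m]],-1);print("post",np.median(p,0),len(p)*.0625, np.pi*49)
go(436.3,-212.8,180,90)
E
```

```text
outer (array([602.92602351,   5.20639935]), np.float64(0.7887164543468577)) inner (array([603.35414967,   5.33960786]), np.float64(0.7277883853928878))
depth notch -14.989460262914283 [-27.37513199  -2.61823012] 1832
grey notch -15.282508501484548 [-27.07330484  -3.7600621 ] 1586
depth notch 164.43543558449417 [152.0451232  177.22114752] 1744
grey notch 165.09235112363982 [153.73948908 176.61619793] 1350
cup (array([ 435.85439172, -212.841967  ]), np.float64(1.280578332315432))
post [ 436.925 -212.925] 156.5625 153.93804002589985
row [0.1132, 0.4406, 0.2904] turn -0.0005 | psi now -90.08 pos [581.8   7.3 236.6] q [-0.12  0.44  1.35 -0.    1.35  1.45] toolx [ 4.e-04 -2.e-04 -1.e+00]
```

Request:
step_arm --pt "0.09 0.4406 0.2904 0 1" --pt "0.09 0.4406 0.2904 0 1" --pt "0.09 0.4406 0.2904 0 1" --pt "0.09 0.4406 0.2904 0 1" --pt "0.09 0.4406 0.2904 0 1" --pt "0.09 0.4406 0.2904 0 1" --pt "0.09 0.4406 0.2904 0 1" --pt "0.13 0.4406 0.2904 0 1" --pt "0.19 0.4406 0.2904 0 1" --pt "0.24 0.4406 0.2904 0 1" --pt "0.28 0.4406 0.2904 0 1" --pt "0.297 0.4406 0.2904 0 1" --pt "0.297 0.4406 0.2904 0 1" --pt "0.297 0.4406 0.2904 0 0" --pt "0.297 0.4406 0.2904 0 0" --pt "0.297 0.4406 0.2904 0 0" --pt "0.297 0.4406 0.2904 0 0" --pt "0.297 0.4406 0.2904 0 0" --pt "0.297 0.4406 0.2904 0 0" --pt "0.297 0.4406 0.2904 0 0"

```text
clock: 5.7
position: [437.0, -212.4, 88.3]
eef_rot: [0.707, -0.0, -0.707, 0.0]
contact_force: [-1.3, 0.5, 4.7]
grip_width: 12.4
```

```bash
python3 - <<'E'
from h import *
go(436.5,-212.9,300,90);go(603,5.3,300,90);print(observe()["grip_width"])
E
```

```text
row [-0.4233, 0.0013, 0.0006] turn -0.0001 | psi now -90.01 pos [ 437.  -212.4   88.3] q [-0.61  0.44  1.82 -0.    0.88  0.96] toolx [ 7.e-04 -7.e-04 -1.e+00]
row [-0.4234, -0.4352, -0.3323] turn -0.0001 | psi now -90.01 pos [ 437.  -212.4   88.3] q [-0.61  0.44  1.82 -0.    0.88  0.96] toolx [ 7.e-04 -7.e-04 -1.e+00]
12.373383385101558
```

Request:
step_arm --pt "-0.1 0 0 0 0" --pt "-0.2 0 0 0 0" --pt "-0.28 -0.05 -0.04 0 0" --pt "-0.28 -0.4352 -0.3323 0 0" --pt "-0.28 -0.4352 -0.3323 0 0" --pt "-0.28 -0.4352 -0.3323 0 0" --pt "-0.28 -0.4352 -0.3323 0 0" --pt "-0.28 -0.4352 -0.3323 0 0" --pt "-0.28 -0.4352 -0.3323 0 0" --pt "-0.28 -0.4352 -0.3323 0 0" --pt "-0.28 -0.4352 -0.3323 0 0" --pt "-0.28 -0.4352 -0.3323 0 0" --pt "-0.28 -0.4352 -0.3323 0 0" --pt "-0.28 -0.4352 -0.3323 0 0"

```text
clock: 7.1
position: [602.8, 4.6, 228.1]
eef_rot: [0.707, -0.001, -0.707, -0.0]
contact_force: [-0.3, 0.3, -1.7]
grip_width: 12.1
```

```bash
python3 - <<'E'
from h import *
s=observe();print(np.round(s["position"],2),s["contact_force"])
im=shot("wrist");save("held",im);np.savez("held.npz",**im)
z=s["position"][2]-88+68;print("can top z",z)
c0=s["position"][:2];m,f,X,Y=zmap(im,c0,z,50);cv2.imwrite("pics/held_rec.png",np.hstack([f[:,:,::-1],np.repeat(m[:,:,None]*255,3,2).astype(np.uint8)]))
p=edge(m,X,Y,c0,32,4);print("cup",circ(p,32,c0),len(p))
go(603.1,5.3,200,90)
for q in [im]:
  m,f,X,Y=zmap(im,(603,5.3),92);p=edge(m,X,Y,(603,5.3),55,4);print("outer",circ(p,55,[603,5]),len(p))
E
```

```text
[602.77   4.65 228.08] [-0.3403529   0.27102445 -1.70826797]
can top z 208.0800454239075
cup (array([601.67055504,   4.26796687]), np.float64(1.7309698322772655)) 2772
row [0.056, -0.001, -0.0006] turn -0.0004 | psi now -90.07 pos [602.8   4.8 228. ] q [-0.12  0.49  1.3  -0.    1.35  1.45] toolx [ 3.e-04 -1.e-04 -1.e+00]
outer (array([602.90007454,   5.30012093]), np.float64(0.9766420079330663)) 2852
```

View pics/held.png

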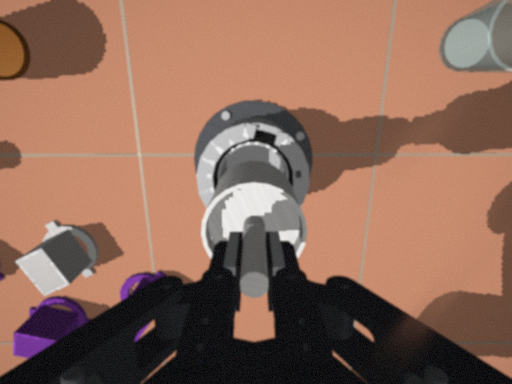

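The cup hangs straight over the catcher in the hand, with its canister at about (255,225). By the fits, cup and bore agree to about 1 mm. Starting a slow descent.

Request:
step_arm --pt "0.06 -0.0017 -0.0014 0 0" --pt "0.1 -0.0017 -0.0014 0 0" --pt "0.112 -0.0017 -0.0014 0 0" --pt "0.112 -0.0017 -0.0014 0 0" --pt "0.116 -0.0017 -0.0014 0 0" --pt "0.12 -0.0017 -0.0014 0 0" --pt "0.124 -0.0017 -0.0014 0 0" --pt "0.128 -0.0017 -0.0014 0 0" --pt "0.132 -0.0017 -0.0014 0 0" --pt "0.136 -0.0017 -0.0014 0 0" --pt "0.14 -0.0017 -0.0014 0 0" --pt "0.14 -0.0017 -0.0014 0 0"

```text
clock: 8.35
position: [603.5, 6.3, 157.4]
eef_rot: [-0.707, 0.0, 0.707, 0.0]
contact_force: [0.1, -0.2, -2.4]
grip_width: 12.2
```

```bash
python3 - <<'E'
from h import *
go(603.1,5.3,98,90);s=observe();print(s["contact_force"],s["moment"],s["grip_width"])
E
```

```text
row [0.1188, 0.002, 0.0007] turn -0.0001 | psi now -90.01 pos [603.5   6.3 157.4] q [-0.12  0.55  1.4  -0.    1.19  1.45] toolx [-6.e-04 -0.e+00 -1.e+00]
[ 0.1453787  -0.20633218 -2.43206996] [ 0.03896311 -0.00147622  0.004566  ] 12.24780890498207
```

Request:
step_arm --pt "0.02 0 0 0 0" --pt "0.04 0 0 0 0" --pt "0.06 0 0 0 0" --pt "0.08 0 0 0 0" --pt "0.095 0 0 0 0" --pt "0.105 0 0 0 0" --pt "0.11 0 0 0 0" --pt "0.114 0 0 0 0" --pt "0.117 0 0 0 0" --pt "0.118 0 0 0 0" --pt "0.118 0 0 0 0" --pt "0.118 0 0 0 0"

```text
clock: 9.55
position: [603.8, 6.3, 99.0]
eef_rot: [0.707, -0.0, -0.707, -0.0]
contact_force: [0.2, 0.0, -1.8]
grip_width: 11.9
```

```bash
python3 - <<'E'
from h import *
s=observe();print(s["contact_force"],s["moment"],s["position"])
E
```

```text
[ 0.19052481  0.01382476 -1.83560646] [-0.01639294 -0.00494334 -0.03601444] [603.79414114   6.26968036  99.04604394]
```

Request:
step_arm --pt "0.003 0 0 0 0" --pt "0.003 0 0 0 0" --pt "0.002 0 0 0 1" --pt "0 0 0 0 1" --pt "0 0 0 0 1" --pt "0 0 0 0 1" --pt "0 0 0 0 1" --pt "-0.06 0 0 0 1" --pt "-0.15 0 0 0 1" --pt "-0.25 0 0 0 1" --pt "-0.28 0 0.05 0 1" --pt "-0.28 0 0.05 0 1" --pt "-0.28 0 0.05 0 1" --pt "-0.28 0 0.05 0 1"

```text
clock: 10.95
position: [578.5, 6.3, 237.4]
eef_rot: [-0.706, 0.0, 0.708, 0.0]
contact_force: [-0.1, 0.0, -0.2]
grip_width: 85.7
```

```bash
python3 - <<'E'
from h import *
im=shot("wrist");save("home",im);np.savez("home.npz",**im)
for z,r in((130,0),(78,32)):
    m,f,X,Y=zmap(im,(603.1,5.3),z,35 if r==0 else 60);
    if r==0:p=np.stack([X[m],Y[m]],-1);print("post top",np.median(p,0),len(p)/16)
P=cloud(im);k=(im["depth"]>0)&(np.hypot(P[...,0]-603,P[...,1]-5)<30);print("heights",np.percentile(P[k][:,2],[1,20,50,80,95,99]),)
k=k&(P[...,2]>105);print(np.percentile(P[k][:,2],[50,90,98]),k.sum())
m,f,X,Y=zmap(im,(603,5.3),92);p=edge(m,X,Y,(603,5.3),55,3);print("outer",circ(p,55,[603,5]))
go(450,258,230,60)
for d in trace("wrist","hood_mid"):
    Q=P[d["mask"]&(im["depth"]>0)];print(d["conf"],np.round(np.median(Q,0)),np.median(im["frame"][d["mask"]],0))
E
```

```text
post top [603.975   5.675] 156.9375
heights [ 64.96496387 310.89994255 320.43751219 326.37557474 331.05278994
 332.79420776]
[322.21100098 330.08536535 332.50028909] 11305
outer (array([602.88474063,   5.30224333]), np.float64(0.8186386788938202))
row [0.0152, -0.5033, 0.2572] turn 0.1666 | psi now -90.01 pos [578.6   6.3 237.2] q [-0.12  0.44  1.36 -0.    1.35  1.45] toolx [-2.5e-03  3.0e-04 -1.0e+00]
0.92 [384. 291.  12.] [47. 24. 53.]
0.8 [487. 250.  46.] [104. 101.  98.]
0.67 [396. 130.   6.] [57. 27. 67.]
```

Request:
step_arm --pt "0.015 -0.5033 0.2572 0 1" --pt "0.015 -0.5033 0.2572 0 1" --pt "0.015 -0.5033 0.2572 0 1" --pt "0.015 -0.5033 0.2572 0 1" --pt "0.015 -0.5033 0.2572 0 1" --pt "0.015 -0.5033 0.2572 0 1" --pt "0.015 -0.5033 0.2572 0 1" --pt "0.015 -0.5033 0.2572 0 1" --pt "0.015 -0.5033 0.2572 0 1" --pt "0.015 -0.5033 0.2572 0 1" --pt "0.015 -0.5033 0.2572 0 1"

```text
clock: 12.15
position: [450.7, 257.0, 231.1]
eef_rot: [-0.707, 0.001, 0.707, 0.001]
contact_force: [0.0, 0.0, -0.1]
grip_width: 85.6
```

```bash
python3 - <<'E'
from h import *
im=dict(np.load("home.npz"));P=cloud(im)
k=(im["depth"]>0)&(np.hypot(P[...,0]-603,P[...,1]-5)<20)&(P[...,2]>120)&(P[...,2]<145);print("post top z",np.percentile(P[k][:,2],[5,50,95]),k.sum())
k=(im["depth"]>0)&(np.hypot(P[...,0]-603,P[...,1]-5)<34)&(P[...,2]>68)&(P[...,2]<100);print("can top z",np.percentile(P[k][:,2],[10,50,90]))
im=shot("wrist");save("hood",im);np.savez("hood.npz",**im);P=cloud(im)
k=(im["depth"]>0)&(np.hypot(P[...,0]-478,P[...,1]-255)<70)&(P[...,2]>50)&(P[...,2]<70);Q=P[k];print(len(Q),np.median(Q,0))
c0=np.median(Q,0)[:2]
m,f,X,Y=zmap(im,c0,60,65)
print("top plane z",np.median(Q[:,2]),"rect",cv2.minAreaRect(np.stack([X[m],Y[m]],-1).astype(np.float32)))
m2=cv2.morphologyEx(m.astype(np.uint8),cv2.MORPH_OPEN,np.ones((25,25)))>0
p=np.stack([X[m2],Y[m2]],-1);print("rect2",cv2.minAreaRect(p.astype(np.float32)),"mean",p.mean(0),len(p)/16)
u,w,v=np.linalg.svd(p[::5]-p.mean(0),full_matrices=False);print("axes",np.degrees(np.arctan2(v[:,1],v[:,0])))
cv2.imwrite("pics/hood_rec.png",np.hstack([f[:,:,::-1],np.repeat(m2[:,:,None]*255,3,2).astype(np.uint8)])[:, :800])
go(480,255,150)
E
```

```text
post top z [123.05172601 129.76526852 130.89103553] 223
can top z [71.18987078 77.66525036 80.01490369]
1971 [479.27029802 261.21393085  59.96128074]
top plane z 59.961280742792326 rect ((477.846435546875, 261.1271057128906), (57.11697006225586, 41.14397430419922), 25.918888092041016)
rect2 ((477.8486633300781, 261.1383056640625), (56.96095657348633, 41.15285873413086), 25.86635971069336) mean [477.71915937 260.89537505] 2176.375
axes [-153.28735731  -63.28735731]
row [0.1623, 0.0043, -0.0588] turn 0.0 | psi now -90.09 pos [450.6 257.2 231.2] q [ 0.37  0.33  1.54 -0.    1.27  1.94] toolx [-0.e+00 -2.e-04 -1.e+00]
```

View pics/hood_rec.png

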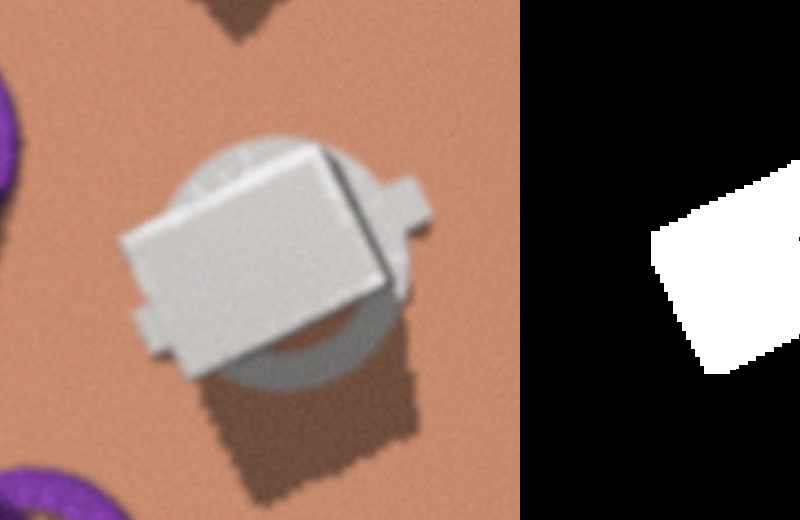

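The post top is at 129.8 and the canister top at 77.7, so the cup is home. The rectified view shows the steel hood centred near (258,258) with its lugs at (405,205) and (155,330). A brown gap under one long side suggests the crown is open on its y sides, which decides how to grip it, so I'll check.

```bash
python3 - <<'E'
import cv2
a=cv2.imread("pics/hood.png");b=cv2.imread("pics/held.png")
import numpy as np
print(a.shape)
c=cv2.resize(a[90:250,120:370],None,fx=2.4,fy=2.4,interpolation=cv2.INTER_CUBIC)
d=cv2.resize(b[210:370,0:180],None,fx=1.2,fy=2.4*1.0,interpolation=cv2.INTER_CUBIC)
d=cv2.resize(b[210:370,0:180],(199,177))
e=np.zeros((c.shape[0],199,3),np.uint8);e[:177]=d
cv2.imwrite("pics/crop1.png",np.hstack([c,e]))
E
```

```text
(384, 512, 3)
```

View pics/crop1.png

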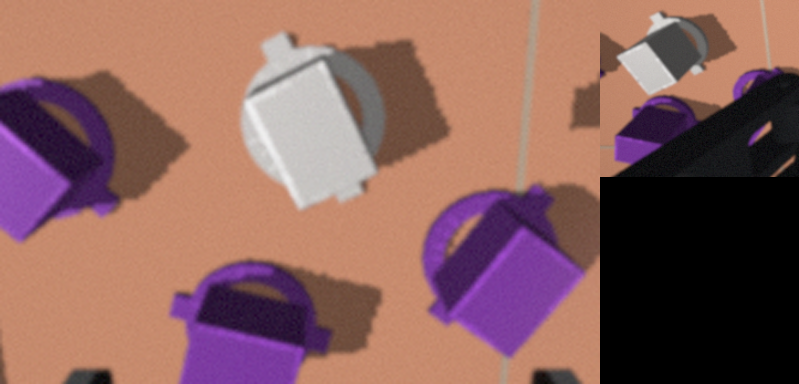

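The purple twins show a solid crown with a gap in the flange beside its long faces. Gripping the hood across its 40 mm sides is therefore fine.

Request:
step_arm --pt "0.06 -0.008 -0.0544 -0.04 1" --pt "0.12 -0.008 -0.0544 -0.08 1" --pt "0.2 -0.008 -0.0544 -0.12 1" --pt "0.2 -0.008 -0.0544 -0.146 1" --pt "0.26 -0.008 -0.0544 -0.146 1" --pt "0.32 -0.008 -0.0544 -0.146 1" --pt "0.37 -0.008 -0.0544 -0.146 1" --pt "0.4 -0.008 -0.0544 -0.146 1" --pt "0.418 -0.008 -0.0544 -0.146 1" --pt "0.418 -0.008 -0.0544 -0.146 1" --pt "0.418 -0.008 -0.0544 -0.146 0" --pt "0.418 -0.008 -0.0544 -0.146 0" --pt "0.418 -0.008 -0.0544 -0.146 0" --pt "0.418 -0.008 -0.0544 -0.146 0" --pt "0.418 -0.008 -0.0544 -0.146 0" --pt "0.418 -0.008 -0.0544 -0.146 0" --pt "0.418 -0.008 -0.0544 -0.146 0"

```text
clock: 13.9
position: [477.9, 262.2, 23.3]
eef_rot: [0.689, 0.161, -0.688, 0.161]
contact_force: [-1.2, 0.6, 5.8]
grip_width: 39.2
```

```bash
python3 - <<'E'
from h import *
s=observe();print(s["contact_force"],s["grip_width"])
go(603.1,5.3,200,74.9)
E
```

```text
[-1.2123391   0.60807369  5.82077017] 39.21226699653128
row [-0.3533, 0.5717, 0.0023] turn 0.2299 | psi now -63.72 pos [477.9 262.2  23.3] q [ 0.36  0.63  1.71 -0.    0.81  1.47] toolx [ 1.9e-03  6.0e-04 -1.0e+00]
```

Request:
step_arm --pt "-0.05 0 0 0 0" --pt "-0.13 0 0 0 0" --pt "-0.22 0 0 0 0" --pt "-0.32 0.03 0 0.04 0" --pt "-0.36 0.5717 0.0023 0.2299 0" --pt "-0.36 0.5717 0.0023 0.2299 0" --pt "-0.36 0.5717 0.0023 0.2299 0" --pt "-0.36 0.5717 0.0023 0.2299 0" --pt "-0.36 0.5717 0.0023 0.2299 0" --pt "-0.36 0.5717 0.0023 0.2299 0" --pt "-0.36 0.5717 0.0023 0.2299 0" --pt "-0.36 0.5717 0.0023 0.2299 0" --pt "-0.36 0.5717 0.0023 0.2299 0" --pt "-0.36 0.5717 0.0023 0.2299 0" --pt "-0.36 0.5717 0.0023 0.2299 0" --pt "-0.36 0.5717 0.0023 0.2299 0"

```text
clock: 15.5
position: [602.6, 5.9, 202.4]
eef_rot: [0.701, -0.093, -0.701, -0.093]
contact_force: [-0.6, -0.5, -2.4]
grip_width: 39.4
```

```bash
python3 - <<'E'
from h import *
s=observe();print(s["contact_force"],s["grip_width"]);go(603.1,5.3,180,74.9)
im=shot("wrist");save("hheld",im);np.savez("hheld.npz",**im)
zt=s["position"][2]-23+60;c0=s["position"][:2]
m,f,X,Y=zmap(im,c0,zt,65);a=f.copy()
mf,ff,X2,Y2=zmap(im,c0,zt-54,65)
cv2.imwrite("pics/hheld_rec.png",cv2.resize(np.hstack([f[:,:,::-1],ff[:,:,::-1]]),(800,400)))
p=np.stack([X[m],Y[m]],-1);print("top",cv2.minAreaRect(p.astype(np.float32)),len(p)/16)
m,f,X,Y=zmap(im,(603,5.3),92);p=edge(m,X,Y,(603,5.3),55,3);print("outer",circ(p,55,[603,5]),len(p))
P=cloud(im);k=(im["depth"]>0)&(np.hypot(P[...,0]-603,P[...,1]-5)<70)&(P[...,2]>zt-15);print(np.percentile(P[k][:,2],[5,25,50,75]),zt)
E
```

```text
[-0.59652029 -0.49551583 -2.40349716] 39.390898128518415
row [0.0448, 0.0008, -0.0012] turn 0.0003 | psi now -105.05 pos [602.6   5.9 202.4] q [-0.12  0.51  1.34 -0.    1.29  1.72] toolx [ 1.e-04 -1.e-04 -1.e+00]
top ((605.3845825195312, 4.9074859619140625), (65.42296600341797, 62.389610290527344), 21.134239196777344) 2338.625
outer (array([603.04768508,   5.11116177]), np.float64(0.7758829267517673)) 2781
[238.18335789 240.09486009 268.47436731 283.03421   ] 239.39270861008103
```

View pics/hheld_rec.png

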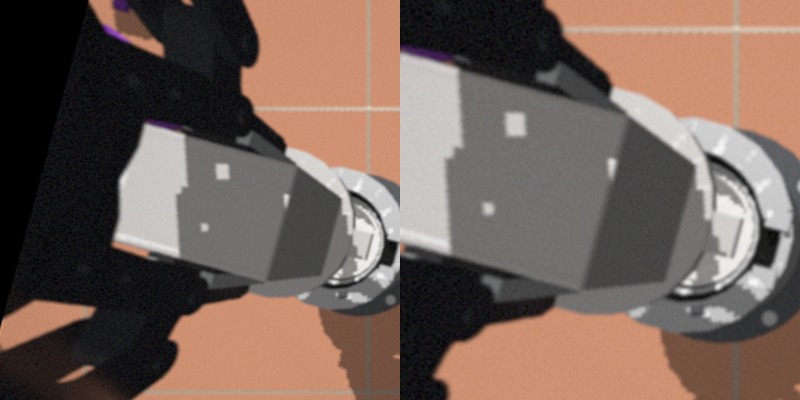

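The hood in hand reads about -15° from its edges and sits centred in the tool to under 0.5 mm, lined up with the notches. Lowering in stages.

Request:
step_arm --pt "0.04 0.0006 -0.0022 0 0" --pt "0.08 0.0006 -0.0022 0 0" --pt "0.12 0.0006 -0.0022 0 0" --pt "0.15 0.0006 -0.0022 0 0" --pt "0.165 0.0006 -0.0022 0 0" --pt "0.17 0.0006 -0.0022 0 0" --pt "0.174 0.0006 -0.0022 0 0" --pt "0.178 0.0006 -0.0022 0 0" --pt "0.182 0.0006 -0.0022 0 0" --pt "0.182 0.0006 -0.0022 0 0"

```text
clock: 16.55
position: [603.8, 4.5, 111.5]
eef_rot: [0.701, -0.093, -0.701, -0.093]
contact_force: [1.1, 0.1, -2.0]
grip_width: 39.4
```

```bash
python3 - <<'E'
from h import *
s=observe();print(s["contact_force"],s["moment"]);go(603.3,5.5,103,74.9)
E
```

```text
[ 1.12000597  0.10818264 -1.97635179] [-0.04682681 -0.00483279 -0.0201869 ]
row [0.0169, -0.0016, 0.0016] turn -0.0001 | psi now -105.11 pos [603.8   4.5 111.5] q [-0.12  0.6   1.46 -0.    1.09  1.72] toolx [ 3.e-04 -1.e-04 -1.e+00]
```

Request:
step_arm --pt "0.004 -0.001 0.0008 0 0" --pt "0.008 -0.001 0.0008 0 0" --pt "0.012 -0.001 0.0008 0 0" --pt "0.015 -0.001 0.0008 0 0" --pt "0.0165 -0.001 0.0008 0 0" --pt "0.0165 -0.001 0.0008 0 0" --pt "0.0165 -0.001 0.0008 0 0"

```text
clock: 17.25
position: [603.4, 5.1, 103.3]
eef_rot: [0.701, -0.093, -0.701, -0.093]
contact_force: [-2.6, 1.1, 3.0]
grip_width: 39.2
```

```bash
python3 - <<'E'
from h import *
s=observe();print(s["contact_force"],s["moment"]);go(603.3,5.5,103,74.9)
E
```

```text
[-2.60624313  1.13602169  3.03299306] [-0.00161477  0.35140501 -0.02548081]
row [0.0006, -0.0006, 0.0005] turn -0.0001 | psi now -105.11 pos [603.4   5.1 103.3] q [-0.12  0.6   1.47 -0.    1.07  1.72] toolx [ 0.e+00 -1.e-04 -1.e+00]
```

Request:
step_arm --pt "0.001 0 0 0 0" --pt "0.001 0 0 0 0" --pt "0.001 0 0 0.015 0" --pt "0.001 0 0 0.03 0" --pt "0.001 0 0 0.045 0" --pt "0.001 0 0 0.06 0" --pt "0.001 0 0 0.075 0" --pt "0.001 0 0 0.09 0" --pt "0.001 0 0 0.09 0"

```text
clock: 18.15
position: [604.4, 4.7, 103.3]
eef_rot: [0.682, -0.191, -0.68, -0.191]
contact_force: [0.9, -0.7, 6.2]
grip_width: 39.3
```

```bash
python3 - <<'E'
from h import *
s=observe();print(s["contact_force"],s["moment"]);go(603.3,5.5,103,29.9)
E
```

```text
[ 0.85008046 -0.71368293  6.19464357] [-0.25130499  0.08198077 -0.07197694]
row [0.0006, -0.0002, 0.0028] turn 0.1598 | psi now -121.34 pos [604.4   4.7 103.3] q [-0.12  0.6   1.47 -0.    1.07  2.  ] toolx [ 2.5e-03 -8.0e-04 -1.0e+00]
```

Request:
step_arm --pt "0 0 0.001 0.015 0" --pt "0 0 0.001 0.03 0" --pt "0 0 0.001 0.045 0" --pt "0 0 0.001 0.06 0" --pt "0 0 0.001 0.075 0" --pt "0 0 0.001 0.09 0" --pt "0 0 0.001 0.105 0" --pt "0 0 0.001 0.12 0" --pt "0 0 0.001 0.135 0" --pt "0 0 0.001 0.15 0" --pt "0 0 0.001 0.16 0" --pt "0 0 0.001 0.16 0" --pt "0 0 0.001 0.16 0" --pt "0 0 0.001 0.16 0"

```text
clock: 19.55
position: [603.8, 5.1, 103.3]
eef_rot: [0.613, -0.354, -0.612, -0.354]
contact_force: [-0.3, -1.1, 5.9]
grip_width: 39.1
```

```bash
python3 - <<'E'
from h import *
s=observe();print(s["contact_force"],s["moment"],s["grip_width"]);go(603.3,5.5,103,29.9)
im=shot("wrist");zt=140;m,f,X,Y=zmap(im,(603.1,5.3),zt,65)
m2,g,_,_=zmap(im,(603.1,5.3),92,65)
im2=shot("scene");save("sc_end",im2);c=cv2.resize(im2["frame"][150:250,190:310],(480,400))
cv2.imwrite("pics/end.png",np.hstack([cv2.resize(f[:,:,::-1],(400,400)),c[:,:400,::-1]]))
P=cloud(im);k=(im["depth"]>0)&m;print("crown top z",np.percentile(P[(abs(P[...,2]-140)<6)&(np.hypot(P[...,0]-603,P[...,1]-5)<40)&(im["depth"]>0)][:,2],[10,50,90]))
E
```

```text
[-0.2889575  -1.07546707  5.8953789 ] [-0.3201079   0.28780115 -0.07359108] 39.09310760682241
row [0.0006, 0.0004, 0.0012] turn 0.0003 | psi now -150.04 pos [603.8   5.1 103.3] q [-0.12  0.6   1.47 -0.    1.07  2.5 ] toolx [ 1.9e-03 -6.0e-04 -1.0e+00]Traceback (most recent call last):
  File "<stdin>", line 7, in <module>
ValueError: operands could not be broadcast together with shapes (384,512) (520,520)
```

View pics/end.png

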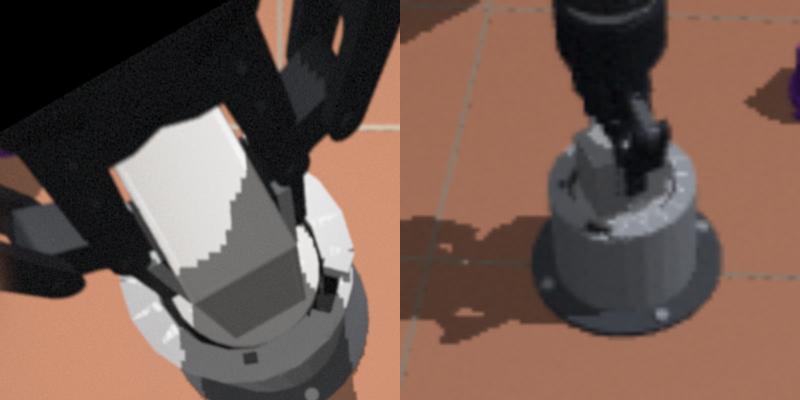

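The rectified view shows the crown's long edges at about -59° to -60°, so the hood is turned about 45° from the notches. The flange is inside the rim and the pawl tab at (250,357) lies flat. TCP height 103.3 minus the 23.3 grip height puts the underside at 80, on the shelf.

```bash
python3 -c "
from station import order
print(order.sign_off())"
```

```text
the job is handed in; nothing more can be done
None
```

I slid the cup home in the catcher, then set the steel hood through the notches and turned it 45° clockwise. The job is handed in at about 20 s, with the fingers still gripping the hood; sign-off gave no verdict.

- **Cup:** with the fingers off it, the post top read 129.8 mm and the canister top 77.7 mm, against 130 and 78 expected fully home.
- **Hood:** by the tool height its underside is at 80 mm, on the shelf, with about 6 N upward force from contact. The tool turned from psi -105° to -150°, and the last picture showed the crown at about -60° with the notches at -15°. The grip width was 39.1 mm, so it is still held.
- **Pawl:** its tab looked flat in the last picture, and the turn stopped about 20° before the point where a lug starts to lift it.
- **Bystanders:** none came into contact with the arm as far as I saw, but I did not re-measure where they stand.

**Checks that failed or disagreed:**
- A script error stopped the last depth check of the crown's height, so the hood's seating rests on tool height, force and the picture.
- Camera and tool readings of the axis differed by about 1 mm, within the play of the fit.
- The gripper read about 12 mm on the 14 mm post.

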